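# Fit a battery and hold the bayonet cap at the half-way test position

## Robot

A 7-joint arm with a two-finger parallel gripper is mounted at the origin on a cart in front of the work surface, level with it; the furniture and walls round the work are solid. World frame = base frame: x ahead of the robot, y to its left, z up, the work surface at z = 0. Lengths are in m, angles in rad, forces in N, time in s.
With the tool pointing down it reaches from about 0.4 to 0.85 m from the base axis. Payload 4.4 kg.
Tool frame: the origin (TCP) lies midway between the tips of the shut fingers; the grasp point (between the pads) lies manip.tcp_to_grasp behind it (manip.tcp_to_grasp is the distance from the TCP to the grasp point, in m); y points along the fingers, x is the direction in which the jaws open and shut, and the axes are right-handed (so a half turn about y gives the same grasp; the last joint's range is limited). The gripper opens to 94 mm and grips with 3 to 60 N. Pads are 16 mm wide; open, the fingers measure 119 mm over their backs; the gripper's body (75 mm by 177 mm) begins 78 mm behind the grasp point.
Start: joints at [-1.266, 0.628, 0.038, 1.517, -0.027, 0.996, -0.02], TCP at [0.236, 0.606, 0.205] pointing down, gripper open.
Joint ranges: [-3.06, 3.06], [-0.37, 2.12], [-1.25, 1.32], [0.18, 2.47], [-1.1, 4.24], [0.23, 1.98], [-2.94, 2.94]. Speed limits (rad/s): [2.57, 2.57, 3.14, 3.14, 3.14, 3.14, 3.14].

## Interface

Orientations are given as a unit quaternion [w, x, y, z].
In Python, from plant import manip gives the robot as it stands.
- The arm moves only by the tool arm_command, never from a script. Its argument "deltas" is a list of rows, each a list of 7 numbers: the turn, a rotation vector about the tool's x, y, z in degrees, then the shift along the tool's x, y, z in m, then the opening, from 0 (shut) to 1 (fully open). A call has 1 to 5 rows; each row is the pose to reach, as a shift and turn from the pose measured when the call began, along the tool's axes at that moment; what a row does not reach only later rows make up. A row lasts 1/10 s, in which the tool goes at most 50 mm and 8.59 degrees, less where a joint would pass 70% of its speed; a pose out of reach is approached as far as the arm can. A call with a gripper value outside its range is refused whole. The fingers move at their own pace and stop on an object; the grip force is fixed at half the most. Time passes only in rows, so rows that repeat a pose let the fingers close. It gives the time, the measured TCP pose, the force and the opening at its end, in the units of the state.
- manip.observe(): the state, without advancing time (a new reading comes with each control period).
- manip.get_image(name): name is "scene" or "top" or "wrist"; returns (picture, depth): 480x640x3 uint8, red, green, blue; 480x640 float32, m along the optical axis (not along the pixel's ray), 0 where there is no reading.
- manip.calibration(name): a dict with "fx", "fy", "cx", "cy" (pixels), "extrinsics" (4x4, takes a point from camera to world coordinates). Camera axes: x right, y up, looking along -z (the intrinsics and any distortion apply to the point x, -y, -z); pixel columns grow to the right and rows downward; lengths in m; the calibration is good to about 2 mm. A picture is of the moment at which its call begins: read the wrist's pose just before it. calibration takes no time and is no camera call; for the wrist camera it gives the pose at the moment of the call.
- manip.hand_in(): hands the job in, once; it reports no verdict.
Trained networks look in the newest picture that a camera, given by its name, has taken for a name from the list of things; names that differ only in an ending like _2 or _b are one class to them, and where a whole thing is asked for, a point or a joint stands for the part that bears it (a point fixed in the world has none). Each returns a list of dicts, best first, with "score" (0 to 1); they miss things now and then, are a little off and sometimes report something else, mostly with a low value. They report only what shows in the picture. A call takes as long as a camera call. They do not tell look-alikes from the thing itself.
- manip.look_for(label, camera): "location" ([column, row] as shares, 0 to 1, of the picture: columns of its width, rows of its height, amid what is visible of it).
- manip.masks_of(label, camera): "region" (480x640 bool, what is visible of it) and "location" ([column, row] as shares, 0 to 1, of the picture: columns of its width, rows of its height, amid what is visible of it).
- manip.spot_point(label, camera): "location" ([column, row] as shares, 0 to 1, of the picture: columns of its width, rows of its height: a listed point, or the origin of a listed thing).
The state is a dict: "time": time; "joints": joint angles; "joint_velocities": joint speeds; "joint_torque": joint torques, N m; "tcp_pos": TCP position; "tool_rot": TCP orientation; "ft_force": force on the tool from outside, world axes, zero at the start; "moment": the same for the moment, N m; "gripper_width": finger opening in m.
Only numpy, scipy, OpenCV 4.12 (cv2) and the standard library are available. Lean on these libraries where they do the work, as an engineer would, in place of code of your own. Each camera call takes 0.05 s, during which the arm holds its last target. There are 200 camera calls.

## Task

Load the small inspection lantern: slide the blue battery cell, silver button up, fully home down its barrel, then seat the orange bayonet cap over it with the grip bar in line with the white marks. Twist the cap clockwise (seen from above) against its spring to the yellow half-way test mark, short of the red lock mark where it would click, and finish holding it there by the grip bar, because it springs back when let go. Leave the chisel, the walnut offcut and the roll of tape where they are.

Things in the scene. Friction and masses are not known exactly. Their poses are not given: they have to be found in the camera images.
- lantern: Upright inspection lantern, fixed to the bench: grey foot 94 mm across, 18 mm high; aluminium barrel 62 mm across; dark steel collar 68 mm across, its flat top 95 mm above the bench; a black-rimmed lens faces the lantern's -x side. Origin: centre of the foot's underside; z up along the barrel's axis; yaw 0 when the lens faces the robot.
- barrel_mouth (a point): Centre of the collar's flat top, on the barrel's axis, 95 mm above the lantern's origin, axes as the lantern's. The collar's 4.5 mm thick lip has a round opening 39 mm wide, with two entry gaps 12 mm wide for the cap's lugs at the lantern's +x and -x sides, a white mark on the collar behind each. The cap's plate rests on this face.
- bore_mouth (a point): Centre of the mouth of the cell's bore, inside the collar, on the barrel's axis, 82 mm above the lantern's origin. The bore is 28.6 mm wide with a 3 mm chamfer at its mouth; its floor is 64 mm lower, 18 mm above the lantern's origin.
- half_mark (a point): Yellow half-way test mark on the collar's top, 30.5 mm from the barrel's axis, 45 degrees past the white mark clockwise seen from above (towards negative yaw); a second one lies opposite. At the test position the cap's bar lies in line with both: the bar's yaw is then 0.785 rad less than the lantern's, modulo half a turn.
- lock_mark (a point): Red lock mark on the collar's top, 30.5 mm from the axis, 90 degrees past the white mark clockwise (a second one opposite): here the cap would click locked. Do not turn the cap this far.
- cell_center (a point): Centre of the loose blue battery cell, 26 mm in diameter, 65 mm long (the silver button, 12 mm wide, is the top 3 mm), 90 g, standing on the bench; z along it, button up. Fully home its centre is 50.5 mm above the lantern's origin and the button 12 mm below the collar's top. Let go with its lower end in the bore, it slides down by its own weight.
- cap_grip (a point): Middle of the grip bar of the loose bayonet cap (70 g), which stands plug down on the bench. The orange bar with a white line on top is 50 mm long (cap's x), 16 mm thick (y), 26 mm high; the point is 13 mm below its top and 28 mm above the cap's underside. Seated, the point is 113 mm above the lantern's origin. The cap is the same turned by half a turn.
- cap_under (a point): Centre of the cap's underside, axes as the cap's. Lowest is a brass plug 36 mm across and 10 mm deep; its lowest 4 mm carry two lugs 8 mm wide that reach 24 mm from the axis at +x and -x, in line with the bar. Above it an orange plate 54 mm across, 5 mm thick. It goes in only with the bar along the lantern's x; a clockwise turn then takes the lugs under the lip.
- drive_ring (a joint): Angle (rad) of the brass sprung ring inside the collar that the cap's lugs push round clockwise: 0 at rest, 1.42 at the lock. The lugs meet it after about 0.1 rad of play, so it reads about 0.1 less than the cap's own turn. Its spring pushes back with 0.05 N m at the start and 0.09 N m half-way, and returns a cap that is let go.
- chisel: Bench chisel with red-brown handle, 25 x 245 x 25 mm, lying on the bench as a bystander; origin at the centre of its underside, y along it.
- walnut: Dark walnut offcut, 36 x 62 x 26 mm, a bystander; origin at the centre of its underside.
- tape: Roll of black tape lying flat, 55 mm across, 19 mm high, a bystander; origin at the centre of its underside.
Not all that is in view belongs to the job. Several things look just like the part that bears cell_center: the one meant starts nearest to the robot's base.

How it is judged:
On the way, in this order (a step that is already met when the one before it is completed fails the run):
1. the cell is fully home in the barrel (z of cell_center in the frame of lantern below 0.053 m and horizontal distance between cell_center and barrel_mouth below 0.004 m), for 0.1 s.
2. the cap is seated with its bar in line with the entry gaps, not yet turned (z of cap_grip in the frame of lantern between 0.108 and 0.1152 m and horizontal distance between cap_grip and barrel_mouth below 0.004 m and angle between cap_grip's own z axis and vertical below 0.08 rad and angle between the x axis of cap_grip and the x axis of lantern, either way round below 0.3 rad and value of joint drive_ring below 0.2 rad), for 0.05 s.
At the end, for the whole second after the job is handed in: Cell fully home in the barrel (2.5 mm); cap flat on the collar (2.2 mm in height, 4 mm sideways), its bar turned clockwise to the half-way mark, 45 degrees from entry within 10, the sprung ring turned with it and at rest, the fingers still holding the cap (over 1 N) (all of step 1 and z of cap_grip in the frame of lantern between 0.108 and 0.1152 m and horizontal distance between cap_grip and barrel_mouth below 0.004 m and angle between cap_grip's own z axis and vertical below 0.08 rad and angle between the x axis of cap_grip and the x axis of lantern, either way round between 0.615 and 0.955 rad and value of joint drive_ring between 0.42 and 0.95 rad and velocity of joint drive_ring between -0.15 and 0.15 rad/s and contact force between the fingers and cap above 1 N); the arm keeps its last pose, push and grip.
It fails at once if the cap is turned on towards the lock (ring past 1.15 rad) (value of joint drive_ring above 1.15 rad).
It fails at once if the chisel is pushed more than 30 mm (distance of chisel from where it was at the start of the episode above 0.03 m).
It fails at once if the walnut is pushed more than 30 mm (distance of walnut from where it was at the start of the episode above 0.03 m).
It fails at once if the tape is pushed more than 30 mm (distance of tape from where it was at the start of the episode above 0.03 m).
It also fails if it takes over 72 s, if anything falls off the work surface, if the arm or the gripper's body presses on something with over 40 N, if the wrist force passes 120 N, or if a joint passes its speed limit or range.

## Working session

There is one attempt and no reset: what is moved stays moved. The work goes in short steps, Python scripts to look and compute and a tool call to move; the robot and the scene stay as the last step left them, time stands still between calls to the robot, and variables do not carry over. Pictures are saved under pics/ and viewed, about 8 in all and at most 12, crops included, and the job is handed in when it is done.

Besides the shell and the picture viewer there is one more tool, called after ">>>" by a JSON object that holds its "api" and its "payload". arm_command: Moves the arm, as the interface text tells. Its arguments: {"type":"object","properties":{"deltas":{"type":"array"}},"required":["deltas"]}

```bash
mkdir -p pics; cat > h.py <<'E'
import numpy as np, cv2
from plant import manip
from scipy.spatial.transform import Rotation as R
def w(cam,u,v,z=None,d=None):
    c=manip.calibration(cam);E=np.array(c["extrinsics"])
    r=np.array([(u-c["cx"])/c["fx"],-(v-c["cy"])/c["fy"],-1.0])
    if d is not None: return (E@np.r_[r*d,1])[:3]
    D=E[:3,:3]@r;o=E[:3,3]
    return o+D*(z-o[2])/D[2]
def save(n,im): cv2.imwrite("pics/"+n+".png",cv2.cvtColor(im,cv2.COLOR_RGB2BGR))
E
python3 - <<'E'
from h import *
s=manip.observe();print({k:np.round(v,4) for k,v in s.items()},manip.tcp_to_grasp)
for cam in("top","scene"):
    im,d=manip.get_image(cam);save(cam+"0",im);np.save(cam+"d",d)
    c=manip.calibration(cam);print(cam,{k:v for k,v in c.items() if k!="extrinsics"},np.round(c["extrinsics"],3).tolist())
    for L,z in(("cell_center",.0325),("cap_grip",.028),("barrel_mouth",.095),("half_mark",.095),("lock_mark",.095),("chisel",0),("walnut",0),("tape",0)):
        for r in manip.spot_point(L,cam)[:5]:
            u,v=r["location"][0]*640,r["location"][1]*480
            print(L,round(r["score"],2),round(u),round(v),np.round(w(cam,u,v,z),3))
E
```

```text
{'time': np.float64(0.0), 'joints': array([-1.2658,  0.6293,  0.0385,  1.5183, -0.027 ,  0.9963, -0.02  ]), 'joint_velocities': array([-0.0016,  0.0003,  0.0012,  0.001 , -0.0011, -0.0012,  0.0004]), 'joint_torque': array([-1.00000e-04, -5.49736e+01,  1.14340e+00, -1.86633e+01,
       -5.23000e-02,  2.39000e-02,  2.00000e-04]), 'tcp_pos': array([0.2353, 0.6052, 0.2046]), 'tool_rot': array([-0.5832,  0.584 ,  0.3987, -0.3998]), 'ft_force': array([ 0.2632,  0.5769, -0.4892]), 'moment': array([-0.0482, -0.0151,  0.1043]), 'gripper_width': np.float64(0.0945)} 0.0188
top {'fx': 571.686836265444, 'fy': 571.686836265444, 'cx': 328.90353735054344, 'cy': 248.62666183412176} [[-0.016, 0.996, -0.087, 0.499], [-1.0, -0.014, 0.016, -0.004], [0.014, 0.087, 0.996, 1.175], [0.0, 0.0, 0.0, 1.0]]
cell_center 0.68 276 212 [0.675 0.084 0.032]
cell_center 0.59 436 328 [ 0.438 -0.233  0.032]
cell_center 0.49 288 186 [0.727 0.058 0.032]
cap_grip 0.73 443 332 [ 0.429 -0.247  0.028]
barrel_mouth 0.55 195 253 [0.588 0.232 0.095]
half_mark 0.92 197 237 [0.62  0.228 0.095]
lock_mark 0.87 205 237 [0.619 0.212 0.095]
chisel 0.85 194 356 [0.387 0.253 0.   ]
walnut 0.74 369 332 [ 0.43  -0.102  0.   ]
tape 0.59 185 170 [0.77  0.273 0.   ]
scene {'fx': 450.42628049085187, 'fy': 450.42628049085187, 'cx': 314.9334197998587, 'cy': 243.46025424744278} [[0.87, 0.201, -0.45, 0.156], [-0.492, 0.396, -0.775, -0.774], [0.022, 0.896, 0.443, 0.514], [0.0, 0.0, 0.0, 1.0]]
cell_center 0.95 335 366 [ 0.462 -0.32   0.032]
cell_center 0.62 349 234 [0.748 0.076 0.032]
cell_center 0.62 319 242 [0.658 0.072 0.032]
cell_center 0.6 295 343 [ 0.43  -0.242  0.032]
cap_grip 0.83 234 269 [0.431 0.047 0.028]
barrel_mouth 0.71 267 201 [0.592 0.23  0.095]
half_mark 0.61 277 202 [0.614 0.214 0.095]
lock_mark 0.62 279 201 [0.621 0.216 0.095]
chisel 0.66 191 252 [0.385 0.225 0.   ]
walnut 0.82 258 316 [ 0.424 -0.101  0.   ]
tape 0.52 310 216 [0.755 0.292 0.   ]
```

View pics/top0.png

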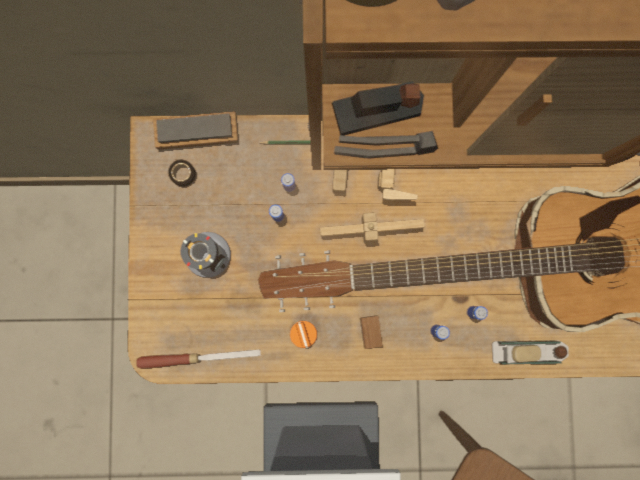

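View pics/scene0.png

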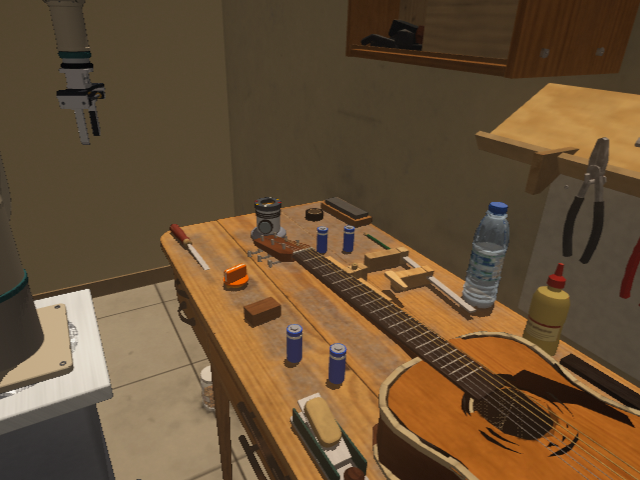

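Top view: lantern at about (200,253), cap at (303,334) and four cells at (276,212), (288,182), (441,332) and (479,314). The cell nearest the base is the one at (441,332), around (0.43,-0.24). The scene view agrees.

```bash
python3 - <<'E'
from h import *
im=cv2.cvtColor(cv2.imread("pics/top0.png"),cv2.COLOR_BGR2RGB);d=np.load("topd.npy")
a=cv2.resize(im[218:288,165:235],(400,400),interpolation=cv2.INTER_CUBIC)
b=cv2.resize(im[305:365,273:333],(400,400),interpolation=cv2.INTER_CUBIC)
save("crop1",np.hstack([a,b]))
def cloud(u0,u1,v0,v1,zmin,zmax=.2):
    P=[];C=[]
    for v in range(v0,v1):
        for u in range(u0,u1):
            if d[v,u]>0:
                p=w("top",u,v,d=d[v,u])
                if zmin<p[2]<zmax:P.append(p);C.append(im[v,u])
    return np.array(P),np.array(C)
for n,bx,z in(("cell",(420,462,310,352),.045),("captop",(283,325,312,355),.033),("collar",(165,235,218,288),.088)):
    P,C=cloud(*bx,z);print(n,len(P),P.mean(0).round(4),np.percentile(P,[2,50,98],axis=0).round(4).tolist())
    (x,y),r=cv2.minEnclosingCircle(P[:,:2].astype(np.float32));print("circle",round(x,4),round(y,4),round(r,4))
    q=P[:,:2]-P[:,:2].mean(0);e,V=np.linalg.eigh(q.T@q/len(q));print(np.sqrt(e).round(4),"yaw",round(np.degrees(np.arctan2(V[1,1],V[0,1])),1))
E
```

```text
cell 160 [ 0.4312 -0.237   0.0605] [[0.4195, -0.2498, 0.0472], [0.4311, -0.2368, 0.0609], [0.4425, -0.2259, 0.0668]]
circle 0.4307 -0.238 0.0133
[0.0065 0.007 ] yaw 74.6Traceback (most recent call last):
  File "<stdin>", line 15, in <module>
  File "<stdin>", line 11, in cloud
  File "h.py", line 5, in w
    c=manip.calibration(cam);E=np.array(c["extrinsics"])
ValueError: time passes only in moves, steps and waits
```

View pics/crop1.png

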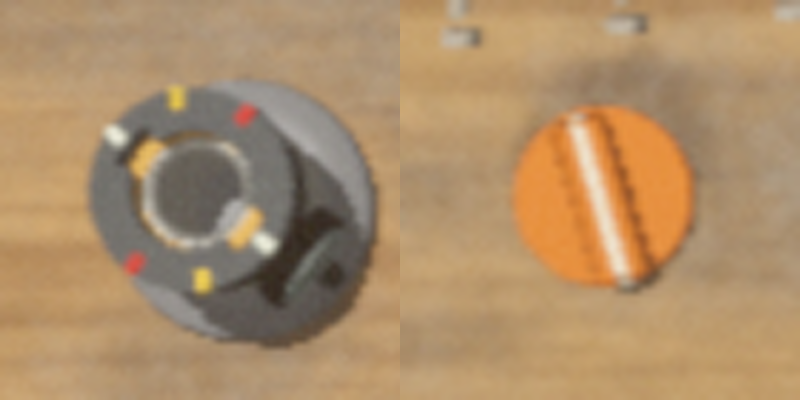

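The crop shows the white marks at (115,135) and (265,242), yellow at (177,97) and (202,280), and red at (133,264) and (245,115). The lens faces lower right. The cap's bar line runs from (577,120) to (625,275).

```bash
sed -i 's/^def w/from functools import lru_cache\n@lru_cache\ndef cal(cam): return manip.calibration(cam)\ndef w/; s/c=manip.calibration(cam);E/c=cal(cam);E/' h.py
python3 - <<'E'
from h import *
im=cv2.cvtColor(cv2.imread("pics/top0.png"),cv2.COLOR_BGR2RGB);d=np.load("topd.npy")
def cloud(u0,u1,v0,v1,zmin,zmax=.2):
    return np.array([p for v in range(v0,v1) for u in range(u0,u1) if d[v,u]>0 for p in[w("top",u,v,d=d[v,u])] if zmin<p[2]<zmax])
for n,bx,z in(("cell",(420,462,310,352),.06),("captop",(283,325,312,355),.033),("collar",(165,235,218,288),.091)):
    P=cloud(*bx,z);print(n,len(P),P.mean(0).round(4),np.percentile(P,[2,98],axis=0).round(4).tolist())
    (x,y),r=cv2.minEnclosingCircle(P[:,:2].astype(np.float32));print("circle",round(x,4),round(y,4),round(r,4))
    q=P[:,:2]-P[:,:2].mean(0);e,V=np.linalg.eigh(q.T@q/len(q));print("yaw",round(np.degrees(np.arctan2(V[1,1],V[0,1])),1))
k=lambda x,y,x0,y0,s:(x0+(x+.5)/s-.5,y0+(y+.5)/s-.5)
s1=400/70
for n,a,b in(("white",(115,135),(265,242)),("yel",(177,97),(202,280)),("red",(245,115),(133,264))):
    A,B=[w("top",*k(*p,165,218,s1),z=.095)[:2] for p in(a,b)];D=A-B
    print(n,((A+B)/2).round(4),np.linalg.norm(D).round(4),np.degrees(np.arctan2(D[1],D[0])).round(1))
A,B=[w("top",*k(x-400,y,273,305,400/60),z=.041)[:2] for x,y in((577,120),(625,275))];D=A-B
print("cap",((A+B)/2).round(4),np.linalg.norm(D).round(4),np.degrees(np.arctan2(D[1],D[0])).round(1))
r=R.from_quat(manip.observe()["tool_rot"],scalar_first=True).as_matrix();print(r.round(3))
E=np.array(manip.calibration("wrist")["extrinsics"]);print("cam in tool",(r.T@(E[:3,3]-manip.observe()["tcp_pos"])).round(3),(r.T@E[:3,:3]).round(3).tolist())
E
```

```text
cell 101 [ 0.4307 -0.2389  0.0627] [[0.4195, -0.2498, 0.0601], [0.4425, -0.2276, 0.0675]]
circle 0.4308 -0.2383 0.013
yaw 157.8
captop 210 [0.4292 0.0328 0.04  ] [[0.4054, 0.0218, 0.0351], [0.4519, 0.0445, 0.0451]]
circle 0.4292 0.0324 0.0255
yaw -163.9
collar 618 [0.5931 0.2273 0.0945] [[0.5619, 0.1957, 0.0913], [0.6248, 0.2582, 0.099]]
circle 0.5931 0.2275 0.0345
yaw 153.6
white [0.5931 0.2264] 0.0614 53.8
yel [0.5931 0.2265] 0.0614 7.9
red [0.5928 0.2266] 0.0611 -36.9
cap [0.43   0.0319] 0.0475 16.6
[[ 0.362 -0.    -0.932]
 [ 0.932  0.     0.362]
 [ 0.    -1.     0.   ]]
cam in tool [-0.    -0.179  0.065] [[1.0, -0.0, -0.001], [-0.001, 0.227, -0.974], [0.0, 0.974, 0.227]]
```

```bash
cat > go.py <<'E'
import sys; from h import *
s=manip.observe();p=s["tcp_pos"];r=R.from_quat(s["tool_rot"],scalar_first=True)
print("t",s["time"].round(2),"p",p.round(4),"yaw",np.degrees(np.arctan2(*r.as_matrix()[1::-1,0])).round(1),"F",s["ft_force"].round(1),"M",s["moment"].round(2),"w",s["gripper_width"].round(4),"j",s["joints"].round(2))
for a in sys.argv[1:]:
    x,y,z,yaw=map(float,a.split(","))
    t=R.from_matrix(np.array([[np.cos(q:=np.radians(yaw)),0,-np.sin(q)],[np.sin(q),0,np.cos(q)],[0,-1,0]]))
    print(a,(r.inv()*t).as_rotvec(degrees=True).round(1).tolist(),r.inv().apply(np.array([x,y,z])-p).round(4).tolist())
    p,r=np.array([x,y,z]),t
E
python3 go.py .44,.44,.25,52 .593,.227,.25,20 .57,0,.22,20 .431,-.238,.18,20
```

```text
Traceback (most recent call last):
  File "go.py", line 3, in <module>
    print("t",s["time"].round(2),"p",p.round(4),"yaw",np.degrees(np.arctan2(*r.as_matrix()[1::-1,0])).round(1),"F",s["ft_force"].round(1),"M",s["moment"].round(2),"w",s["gripper_width"].round(4),"j",s["joints"].round(2))
              ^^^^^^^^^^^^^^^
AttributeError: 'float' object has no attribute 'round'
```

```bash
sed -i 's/s\["time"\].round(2)/round(s["time"],2)/; s/s\["gripper_width"\].round(4)/round(s["gripper_width"],4)/; s/^s=manip.observe();/s=manip.observe();/' go.py
python3 go.py .44,.44,.25,52 .593,.227,.25,20 .57,0,.22,20 .431,-.238,.18,20
```

```text
t 0.9 p [0.2355 0.6059 0.2055] yaw 68.8 F [-0.4 -0.5  0.8] M [ 0.05 -0.01  0.02] w 0.094 j [-1.27  0.63  0.04  1.52 -0.03  1.   -0.02]
.44,.44,.25,52 [-0.0, 16.8, 0.0] [-0.0805, -0.0445, -0.2507]
.593,.227,.25,20 [0.0, 32.0, 0.0] [-0.0737, 0.0, -0.2517]
.57,0,.22,20 [0.0, 0.0, 0.0] [-0.0993, 0.03, -0.2054]
.431,-.238,.18,20 [0.0, 0.0, 0.0] [-0.212, 0.04, -0.1761]
```

>>> {"api": "arm_command", "payload": {"deltas": [[0,17,0,-0.08,-0.045,-0.25,1],[0,17,0,-0.08,-0.045,-0.25,1],[0,17,0,-0.08,-0.045,-0.25,1],[0,17,0,-0.08,-0.045,-0.25,1],[0,17,0,-0.08,-0.045,-0.25,1]]}}

```text
time: 1.4
tcp_pos: [0.4283, 0.4495, 0.2483]
tool_rot: [0.636, -0.636, -0.309, 0.309]
ft_force: [0.3, -0.0, 0.1]
gripper_width: 0.0941
```

>>> {"api": "arm_command", "payload": {"deltas": [[0,32,0,-0.074,0,-0.25,1],[0,32,0,-0.074,0,-0.25,1],[0,32,0,-0.074,0,-0.25,1],[0,32,0,-0.074,0,-0.25,1],[0,32,0,-0.074,0,-0.25,1]]}}

```text
time: 1.9
tcp_pos: [0.5726, 0.2454, 0.2484]
tool_rot: [0.697, -0.697, -0.121, 0.12]
ft_force: [-0.3, 1.0, -0.5]
gripper_width: 0.0937
```

```bash
python3 go.py .593,.227,.26,20
```

```text
t 1.9 p [0.5726 0.2454 0.2484] yaw 19.7 F [-0.3  1.  -0.5] M [-0.09  0.03 -0.03] w 0.0937 j [-0.63  0.56  0.29  1.55 -0.18  1.06  0.05]
.593,.227,.26,20 [-0.0, -0.3, 0.0] [0.0131, -0.0116, -0.0242]
```

>>> {"api": "arm_command", "payload": {"deltas": [[0,0,0,0.013,-0.012,-0.024,1],[0,0,0,0.013,-0.012,-0.024,1],[0,0,0,0.013,-0.012,-0.024,1]]}}

```text
time: 2.2
tcp_pos: [0.593, 0.2271, 0.2604]
tool_rot: [0.697, -0.696, -0.121, 0.12]
ft_force: [-0.0, 0.1, -0.3]
gripper_width: 0.0938
```

```bash
python3 - <<'E'
from h import *
s=manip.observe();print(s["tcp_pos"].round(4))
im,d=manip.get_image("wrist");save("w1",im)
c=cal("wrist");print(c["fx"],c["cx"],c["cy"])
for L,z in(("barrel_mouth",.095),("bore_mouth",.082),("half_mark",.095)):
    for r in manip.spot_point(L,"wrist")[:2]:
        u,v=r["location"][0]*640,r["location"][1]*480
        print(L,round(r["score"],2),round(u),round(v),w("wrist",u,v,z).round(4))
hsv=cv2.cvtColor(im,cv2.COLOR_RGB2HSV)
for n,lo,hi in(("yel",(22,120,120),(32,255,255)),("red",(0,140,100),(6,255,255)),("red2",(174,140,100),(180,255,255)),("white",(0,0,205),(180,60,255))):
    k,_,st,ce=cv2.connectedComponentsWithStats(cv2.inRange(hsv,lo,hi))
    for i in range(1,k):
        if 40<st[i,4]<2000:
            p=w("wrist",*ce[i],z=.095)
            if np.hypot(p[0]-.593,p[1]-.227)<.05: print(n,st[i,4],ce[i].round(1),p[:2].round(4))
E
```

```text
[0.593  0.2271 0.2604]
381.91051994292275 319.6896986489535 246.7097122654759
barrel_mouth 0.66 321 232 [0.593  0.2283 0.095 ]
barrel_mouth 0.49 146 143 [0.4238 0.2506 0.095 ]
bore_mouth 0.95 317 228 [0.5892 0.2281 0.082 ]
half_mark 0.97 348 241 [0.62   0.2281 0.095 ]
half_mark 0.23 139 322 [0.4575 0.0848 0.095 ]
white 42 [304.1 239.9] [0.5811 0.2158]
```

View pics/w1.png

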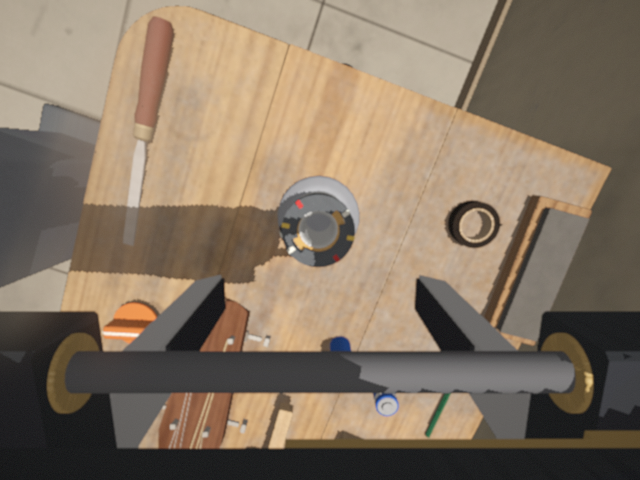

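```bash
python3 go.py .57,0,.22,20 .431,-.238,.18,20
```

```text
t 2.4 p [0.5916 0.229  0.26  ] yaw 19.8 F [ 0.3 -0.3 -0.2] M [-0.04  0.06  0.  ] w 0.0939 j [-0.59  0.57  0.29  1.5  -0.18  1.1   0.09]
.57,0,.22,20 [-0.1, -0.2, -0.0] [-0.098, 0.0398, -0.2082]
.431,-.238,.18,20 [0.0, 0.0, 0.0] [-0.212, 0.04, -0.1761]
```

The collar centre is near (318,231) in the wrist view, with the cap bottom left. This agrees with the top camera within 2–3 mm. Next, the cell.

>>> {"api": "arm_command", "payload": {"deltas": [[0,0,0,-0.098,0.02,-0.208,0.6],[0,0,0,-0.098,0.04,-0.208,0.6],[0,0,0,-0.098,0.04,-0.208,0.6],[0,0,0,-0.098,0.04,-0.208,0.6],[0,0,0,-0.098,0.04,-0.208,0.6]]}}

```text
time: 2.9
tcp_pos: [0.5685, -0.0028, 0.2193]
tool_rot: [-0.697, 0.697, 0.121, -0.122]
ft_force: [0.7, -0.5, 0.5]
gripper_width: 0.0583
```

>>> {"api": "arm_command", "payload": {"deltas": [[0,0,0,-0.212,0.04,-0.176,0.6],[0,0,0,-0.212,0.04,-0.176,0.6],[0,0,0,-0.212,0.04,-0.176,0.6],[0,0,0,-0.212,0.04,-0.176,0.6],[0,0,0,-0.212,0.04,-0.176,0.6]]}}

```text
time: 3.4
tcp_pos: [0.4435, -0.2132, 0.1841]
tool_rot: [0.697, -0.696, -0.122, 0.123]
ft_force: [1.3, -1.4, 0.1]
gripper_width: 0.0564
```

```bash
python3 go.py .431,-.238,.15,20
```

```text
t 3.4 p [ 0.4435 -0.2132  0.1841] yaw 19.9 F [ 1.3 -1.4  0.1] M [-0.07 -0.04  0.05] w 0.0564 j [ 0.18  0.45  0.3   1.98 -0.19  0.74  0.94]
.431,-.238,.15,20 [-0.0, -0.1, -0.1] [-0.0202, 0.0341, -0.0191]
```

>>> {"api": "arm_command", "payload": {"deltas": [[0,0,0,-0.02,0.034,-0.019,0.6],[0,0,0,-0.02,0.034,-0.019,0.6],[0,0,0,-0.02,0.034,-0.019,0.6]]}}

```text
time: 3.7
tcp_pos: [0.4311, -0.2368, 0.1497]
tool_rot: [0.697, -0.696, -0.121, 0.123]
ft_force: [0.4, 0.2, 0.5]
gripper_width: 0.0564
```

```bash
python3 - <<'E'
from h import *
im,d=manip.get_image("wrist");save("w2",im)
for m in manip.masks_of("cell_center","wrist")[:3]:
    g=m["region"];ys,xs=np.nonzero(g&(d>0))
    P=np.array([w("wrist",u,v,d=d[v,u]) for u,v in zip(xs,ys)]);T=P[(P[:,2]>.056)]
    print(round(m["score"],2),len(P),(np.array(m["location"])*[640,480]).round(),len(T),T.mean(0).round(4) if len(T) else "",[np.percentile(T[:,i],[3,97]).round(4).tolist() for i in range(3)] if len(T) else "")
E
python3 go.py .431,-.238,.036,20
```

```text
0.97 1356 [319. 250.] 1010 [ 0.4312 -0.2385  0.0629] [[0.4203, 0.4425], [-0.2501, -0.2275], [0.0594, 0.0659]]
0.81 1020 [324. 334.] 232 [ 0.4647 -0.3052  0.0609] [[0.4562, 0.4747], [-0.3108, -0.3018], [0.0563, 0.0636]]
t 3.8 p [ 0.4328 -0.2362  0.1506] yaw 20.1 F [ 0.7 -0.   0.1] M [-0.03 -0.02 -0.01] w 0.0568 j [ 0.25  0.5   0.27  2.01 -0.21  0.66  1.01]
.431,-.238,.036,20 [-0.0, 0.1, 0.0] [-0.0023, 0.1146, -0.0011]
```

View pics/w2.png

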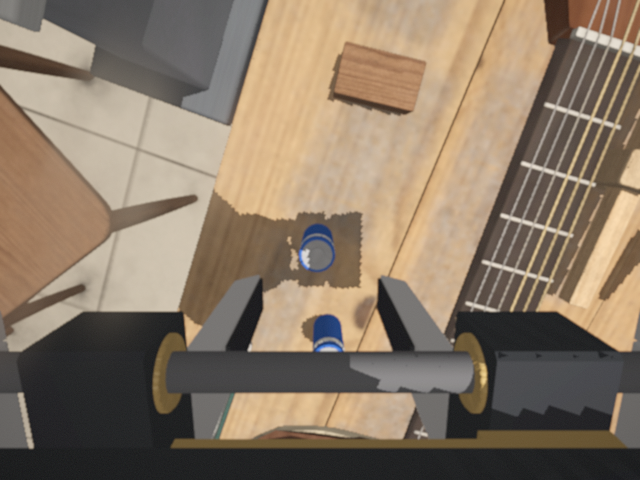

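The target cell is centred between the fingers at (319,250), the second cell is clear at (327,335), and the guitar neck is clear on the right. Descending.

>>> {"api": "arm_command", "payload": {"deltas": [[0,0,0,-0.001,0.04,-0.001,0.6],[0,0,0,-0.001,0.08,-0.001,0.6],[0,0,0,-0.001,0.1,-0.001,0.6],[0,0,0,-0.001,0.114,-0.001,0.6],[0,0,0,-0.001,0.114,-0.001,0.6]]}}

```text
time: 4.3
tcp_pos: [0.4329, -0.2353, 0.0357]
tool_rot: [0.697, -0.695, -0.124, 0.125]
ft_force: [-0.1, -0.1, -0.6]
gripper_width: 0.0562
```

>>> {"api": "arm_command", "payload": {"deltas": [[0,0,0,0,0,0,0.1],[0,0,0,0,0,0,0.1],[0,0,0,0,0,0,0.1],[0,0,0,0,0,0,0.1],[0,0,0,0,0,0,0.1]]}}

```text
time: 4.8
tcp_pos: [0.433, -0.2356, 0.0363]
tool_rot: [0.697, -0.696, -0.124, 0.124]
ft_force: [-0.2, 0.1, 5.4]
gripper_width: 0.0261
```

```bash
python3 go.py .431,-.238,.2,20 .55,0,.22,20 .592,.227,.22,20
```

```text
t 4.8 p [ 0.433  -0.2356  0.0363] yaw 20.3 F [-0.2  0.1  5.4] M [-0.05  0.25 -0.03] w 0.0261 j [ 0.33  0.7   0.17  2.09 -0.3   0.38  1.09]
.431,-.238,.2,20 [-0.1, 0.3, 0.0] [-0.0027, -0.1637, -0.0013]
.55,0,.22,20 [0.0, 0.0, 0.0] [0.1932, -0.02, 0.1829]
.592,.227,.22,20 [0.0, 0.0, 0.0] [0.1171, 0.0, 0.1989]
```

>>> {"api": "arm_command", "payload": {"deltas": [[0,0,0,0,-0.04,0,0.1],[0,0,0,0,-0.08,0,0.1],[0,0,0,0,-0.12,0,0.1],[0,0,0,0,-0.16,0,0.1],[0,0,0,0,-0.16,0,0.1]]}}

```text
time: 5.3
tcp_pos: [0.436, -0.2377, 0.2011]
tool_rot: [-0.695, 0.698, 0.127, -0.121]
ft_force: [-0.1, -0.2, -0.1]
gripper_width: 0.0251
```

>>> {"api": "arm_command", "payload": {"deltas": [[0,0,0,0.04,-0.005,0.035,0.1],[0,0,0,0.08,-0.01,0.07,0.1],[0,0,0,0.12,-0.02,0.105,0.1],[0,0,0,0.16,-0.02,0.14,0.1],[0,0,0,0.19,-0.02,0.182,0.1]]}}

```text
time: 5.8
tcp_pos: [0.5474, -0.0144, 0.2208]
tool_rot: [-0.695, 0.698, 0.127, -0.121]
ft_force: [1.0, -0.6, -0.7]
gripper_width: 0.0254
```

>>> {"api": "arm_command", "payload": {"deltas": [[0,0,0,0.03,0,0.04,0.1],[0,0,0,0.05,0,0.08,0.1],[0,0,0,0.07,0,0.12,0.1],[0,0,0,0.095,0,0.16,0.1],[0,0,0,0.117,0,0.199,0.1]]}}

```text
time: 6.3
tcp_pos: [0.5879, 0.2148, 0.2192]
tool_rot: [-0.695, 0.698, 0.127, -0.122]
ft_force: [-0.0, -0.8, -0.9]
gripper_width: 0.0257
```

```bash
python3 go.py .592,.227,.2,20
```

```text
t 6.3 p [0.5879 0.2148 0.2192] yaw 20.2 F [-0.  -0.8 -0.9] M [-0.03 -0.01  0.01] w 0.0257 j [-0.58  0.59  0.29  1.59 -0.19  0.99  0.12]
.592,.227,.2,20 [0.3, 0.2, 0.4] [0.0079, 0.0192, 0.0101]
```

>>> {"api": "arm_command", "payload": {"deltas": [[0.3,0,0.4,0.008,0.02,0.01,0.1],[0.3,0,0.4,0.008,0.045,0.01,0.1],[0.3,0,0.4,0.008,0.065,0.01,0.1],[0.3,0,0.4,0.008,0.065,0.01,0.1]]}}

```text
time: 6.7
tcp_pos: [0.5894, 0.226, 0.15]
tool_rot: [-0.695, 0.697, 0.121, -0.127]
ft_force: [-0.3, -0.4, -1.1]
gripper_width: 0.0253
```

```bash
python3 go.py .592,.227,.15,20; python3 - <<'E'
from h import *
im,d=manip.get_image("wrist");save("w3",im[120:420,120:520].repeat(2,0).repeat(2,1)[:600])
r=manip.look_for("lantern","wrist")[:1];print(r)
m=manip.masks_of("cell_center","wrist")[:1]
for m in m:
    g=m["region"];ys,xs=np.nonzero(g&(d>0));P=np.array([w("wrist",u,v,d=d[v,u]) for u,v in zip(xs,ys)])
    T=P[P[:,2]>P[:,2].max()-.008];print(len(P),(np.array(m["location"])*[640,480]).round(),P[:,2].min().round(4),P[:,2].max().round(4),np.median(T,0).round(4),[np.percentile(T[:,i],[3,97]).round(4).tolist() for i in range(2)])
P=[]
for v in range(0,480,1):
    for u in range(150,500,1):
        if d[v,u]>0:
            p=w("wrist",u,v,d=d[v,u])
            if .091<p[2]<.099 and np.hypot(p[0]-.592,p[1]-.227)<.05:P.append(p)
P=np.array(P,np.float32);print("collar",len(P),[np.percentile(P[:,i],[1,99]).round(4).tolist() for i in range(2)],cv2.minEnclosingCircle(P[:,:2].copy()))
E
```

```text
t 6.7 p [0.5894 0.226  0.15  ] yaw 20.2 F [-0.3 -0.4 -1.1] M [-0.01  0.04 -0.02] w 0.0253 j [-0.57  0.68  0.27  1.62 -0.22  0.87  0.13]
.592,.227,.15,20 [0.0, 0.2, -0.5] [0.0028, -0.0, 0.0001]
[{'location': [0.5111, 0.481], 'score': 0.74}]
1218 [354. 414.] 0.0078 0.0678 [0.6709 0.0929 0.0653] [[0.6627, 0.6814], [0.0862, 0.0964]]
collar 1783 [[0.5625, 0.6262], [0.2095, 0.2605]] ((0.5953976511955261, 0.2270754724740982), 0.034010618925094604)
```

View pics/w3.png

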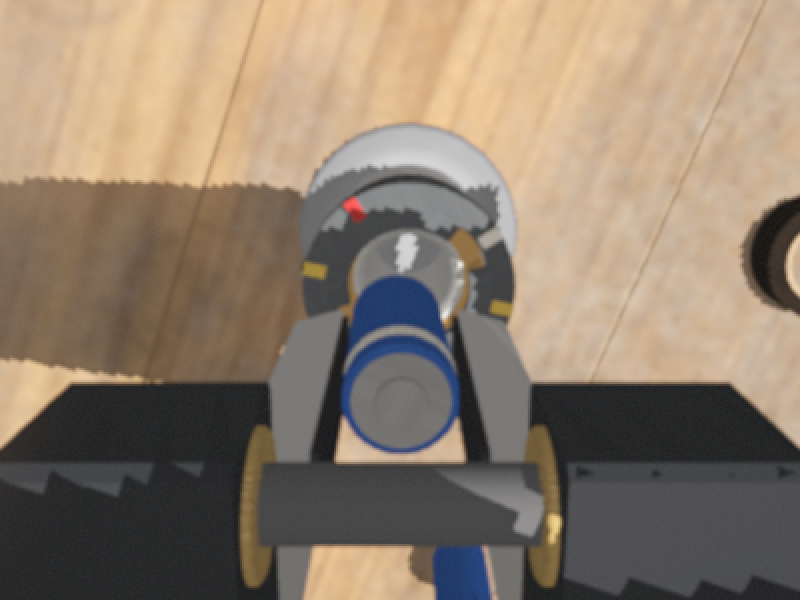

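The crop shows the held cell's lower end at x≈401 against a collar centre at about (408,289), the midpoint of the yellow marks. The top face is centred at about (401,393). I'll compute the offset.

```bash
python3 - <<'E'
from h import *
s=manip.observe();r=R.from_quat(s["tool_rot"],scalar_first=True)
f=lambda x,y,z:w("wrist",120+(x-.5)/2,120+(y-.5)/2,z)
a=f(401,398,s["tcp_pos"][2]+.026);b=f(408,289.5,.095)
print(a.round(4),b.round(4),s["tcp_pos"].round(4),"move in tool",r.inv().apply(b-a).round(4), "cell vs tcp in tool",r.inv().apply(a-s["tcp_pos"]).round(4))
E
python3 go.py
```

```text
[0.5937 0.2246 0.1805] [0.5959 0.2254 0.095 ] [0.5928 0.2266 0.1545] move in tool [0.0024 0.0855 0.    ] cell vs tcp in tool [ 0.0001 -0.026  -0.0022]
t 6.85 p [0.5928 0.2266 0.1545] yaw 20.2 F [ 0.  -0.3 -0.4] M [-0.08  0.01  0.  ] w 0.0248 j [-0.57  0.68  0.27  1.62 -0.22  0.88  0.13]
```

>>> {"api": "arm_command", "payload": {"deltas": [[0,0,0,0.0024,0,0,0.1],[0,0,0,0.0024,0.015,0,0.1],[0,0,0,0.0024,0.03,0,0.1],[0,0,0,0.0024,0.036,0,0.1]]}}

```text
time: 7.25
tcp_pos: [0.5944, 0.2272, 0.1175]
tool_rot: [-0.696, 0.696, 0.123, -0.125]
ft_force: [-0.6, -0.4, -1.4]
gripper_width: 0.0254
```

```bash
python3 go.py
```

```text
t 7.25 p [0.5944 0.2272 0.1175] yaw 20.2 F [-0.6 -0.4 -1.4] M [-0.01  0.08  0.01] w 0.0254 j [-0.56  0.72  0.25  1.64 -0.23  0.81  0.15]
```

>>> {"api": "arm_command", "payload": {"deltas": [[0,0,0,0,0.006,0,0.1],[0,0,0,0,0.012,0,0.1],[0,0,0,0,0.016,0,0.1],[0,0,0,0,0.016,0,0.1]]}}

```text
time: 7.65
tcp_pos: [0.5929, 0.2281, 0.1004]
tool_rot: [0.696, -0.696, -0.123, 0.126]
ft_force: [-3.0, 3.0, -3.0]
gripper_width: 0.0251
```

```bash
python3 go.py
```

```text
t 7.65 p [0.5929 0.2281 0.1004] yaw 20.2 F [-3.  3. -3.] M [ 0.77  0.94 -0.03] w 0.0251 j [-0.56  0.74  0.24  1.66 -0.24  0.78  0.15]
```

>>> {"api": "arm_command", "payload": {"deltas": [[0,0,0,0,0,0,0.5],[0,0,0,0,0,0,0.5],[0,0,0,0,0,0,0.5],[0,0,0,0,0,0,0.5]]}}

```text
time: 8.05
tcp_pos: [0.5939, 0.2275, 0.1009]
tool_rot: [-0.696, 0.696, 0.123, -0.125]
ft_force: [0.1, 0.0, 0.4]
gripper_width: 0.0467
```

>>> {"api": "arm_command", "payload": {"deltas": [[0,0,0,0,-0.04,0,0.5],[0,0,0,0,-0.08,0,0.5],[0,0,0,0,-0.12,0,0.5],[0,0,0,0,-0.12,0,0.5],[0,0,0,0,-0.12,0,0.5]]}}

```text
time: 8.55
tcp_pos: [0.5948, 0.2276, 0.2219]
tool_rot: [0.696, -0.696, -0.124, 0.124]
ft_force: [0.7, 1.5, -0.8]
gripper_width: 0.0469
```

```bash
python3 go.py .44,.04,.2,-73.7; python3 - <<'E'
from h import *
s=manip.observe();im,d=manip.get_image("wrist")
c=cal("wrist");E=np.array(c["extrinsics"]);q=E[:3,:3].T@(np.array([.594,.227,.095])-E[:3,3]);u=c["cx"]-c["fx"]*q[0]/q[2];v=c["cy"]+c["fy"]*q[1]/q[2];print(u,v)
u,v=int(u),int(v);save("w4",cv2.resize(im[v-50:v+50,u-60:u+60],(720,600),interpolation=cv2.INTER_CUBIC))
P=np.array([w("wrist",a,b,d=d[b,a]) for a in range(u-60,u+60) for b in range(v-50,v+50) if d[b,a]>0])
C=P[(P[:,2]>.091)&(P[:,2]<.099)].astype(np.float32);(x,y),r=cv2.minEnclosingCircle(C[:,:2].copy());print("collar",x,y,r)
I=P[np.hypot(P[:,0]-x,P[:,1]-y)<.010];print("inner z",np.percentile(I[:,2],[5,25,50,75,95]).round(4))
E
```

```text
t 8.55 p [0.5948 0.2276 0.2219] yaw 20.2 F [ 0.7  1.5 -0.8] M [-0.1  -0.01  0.  ] w 0.0469 j [-0.58  0.61  0.29  1.54 -0.19  1.02  0.11]
.44,.04,.2,-73.7 [-0.0, 93.9, -0.0] [-0.21, 0.0219, -0.1226]
320.4168564109524 240.4918803403002
collar 0.590003252029419 0.22572094202041626 0.03425336256623268
inner z [0.0774 0.0783 0.079  0.0809 0.0819]
```

View pics/w4.png

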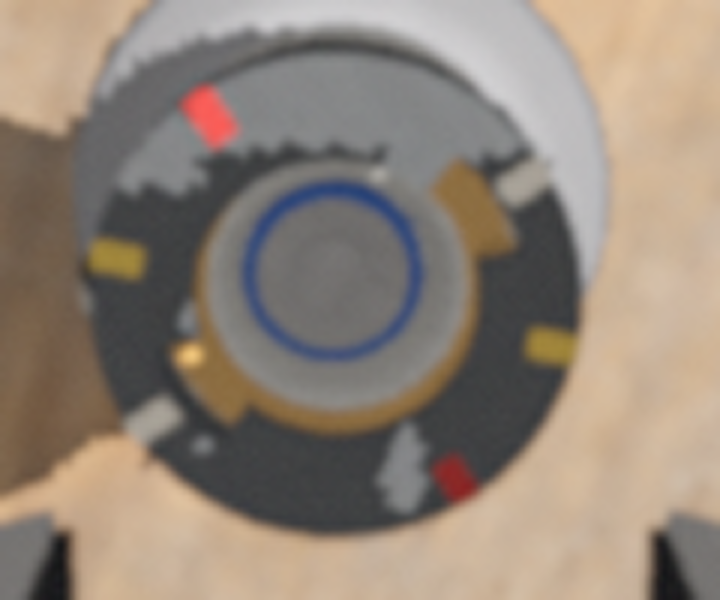

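The cell is home: its rim is visible deep in the bore and the depth reads about 0.079–0.082. The collar centre is at crop (335,300) and the white marks are at (525,182) and (155,418). Next, the cap.

>>> {"api": "arm_command", "payload": {"deltas": [[0,8.5,0,-0.03,0,-0.02,0.5],[0,17,0,-0.07,0,-0.04,0.5],[0,25.5,0,-0.11,0,-0.06,0.5],[0,34,0,-0.15,0,-0.08,0.5],[0,42,0,-0.19,0.01,-0.1,0.5]]}}

```text
time: 9.1
tcp_pos: [0.4483, 0.0665, 0.2103]
tool_rot: [-0.693, 0.695, -0.137, 0.135]
ft_force: [0.3, -0.7, -0.1]
gripper_width: 0.0465
```

```bash
python3 go.py .43,.032,.16,-73.7
```

```text
t 9.1 p [0.4483 0.0665 0.2103] yaw -22.2 F [ 0.3 -0.7 -0.1] M [-0.1   0.06 -0.  ] w 0.0465 j [-0.6   0.38  0.53  2.04 -0.27  0.78 -0.3 ]
.43,.032,.16,-73.7 [0.2, 51.5, -0.1] [-0.0038, 0.0504, -0.0387]
```

>>> {"api": "arm_command", "payload": {"deltas": [[0,8.5,0,-0.004,0.01,-0.01,0.5],[0,17,0,-0.004,0.02,-0.02,0.5],[0,25.5,0,-0.004,0.03,-0.03,0.5],[0,34,0,-0.004,0.04,-0.039,0.5],[0,42.5,0,-0.004,0.05,-0.039,0.5]]}}

```text
time: 9.6
tcp_pos: [0.428, 0.0305, 0.1591]
tool_rot: [-0.594, 0.598, -0.382, 0.379]
ft_force: [-0.1, 0.7, -0.1]
gripper_width: 0.0469
```

>>> {"api": "arm_command", "payload": {"deltas": [[0,8.5,0,0,0,0,0.5],[0,9,0,0,0,0,0.5],[0,9,0,0,0,0,0.5]]}}

```text
time: 9.9
tcp_pos: [0.4273, 0.0303, 0.1583]
tool_rot: [-0.562, 0.568, -0.427, 0.424]
ft_force: [-0.2, -0.1, -0.0]
gripper_width: 0.0472
```

```bash
python3 - <<'E'
from h import *
s=manip.observe();im,d=manip.get_image("wrist");r=R.from_quat(s["tool_rot"],scalar_first=True)
hsv=cv2.cvtColor(im,cv2.COLOR_RGB2HSV);m=cv2.inRange(hsv,(5,140,120),(20,255,255))
m[330:]=0
P=[];
for v,u in np.argwhere((d>0)):
    if v<340:
        p=w("wrist",u,v,d=d[v,u])
        if .03<p[2]<.055 and np.hypot(p[0]-.43,p[1]-.032)<.045:P.append(p)
P=np.array(P,np.float32);(cx,cy),(a,b),ang=cv2.minAreaRect(P[:,:2].copy());print("bar",len(P),cx,cy,a,b,ang)
q=P[:,:2]-P[:,:2].mean(0);e,V=np.linalg.eigh(q.T@q);print(P.mean(0),"yaw",np.degrees(np.arctan2(V[1,1],V[0,1])))
print("in tool",r.inv().apply(np.array([cx,cy,.04])-s["tcp_pos"]).round(4))
E
python3 go.py .43,.032,.019,-73.7
```

```text
bar 1220 0.42828381061553955 0.03220055252313614 0.05094680190086365 0.015399906784296036 16.13009262084961
[0.4296421  0.03245675 0.040299  ] yaw -163.62663
in tool [-0.0017  0.1183  0.0026]
t 9.95 p [0.4276 0.0305 0.1586] yaw -73.9 F [-0.4 -0.3  0.6] M [-0.03  0.09  0.01] w 0.0468 j [-0.65  0.49  0.73  2.16 -0.52  0.67 -0.85]
.43,.032,.019,-73.7 [0.5, -0.2, 0.1] [-0.001, 0.1396, 0.0039]
```

>>> {"api": "arm_command", "payload": {"deltas": [[0.4,0,0.1,-0.001,0.04,0.003,0.5],[0.4,0,0.1,-0.001,0.08,0.003,0.5],[0.4,0,0.1,-0.001,0.11,0.003,0.5],[0.4,0,0.1,-0.001,0.135,0.003,0.5],[0.4,0,0.1,-0.001,0.138,0.003,0.5]]}}

```text
time: 10.45
tcp_pos: [0.4277, 0.0318, 0.0188]
tool_rot: [-0.564, 0.566, -0.427, 0.423]
ft_force: [0.2, 0.4, -0.0]
gripper_width: 0.0471
```

```bash
python3 go.py .429,.032,.0195,-73.7
```

```text
t 10.45 p [0.4277 0.0318 0.0188] yaw -73.9 F [ 0.2  0.4 -0. ] M [-0.07  0.14 -0.02] w 0.0471 j [-0.37  0.72  0.34  2.26 -0.86  0.29 -0.56]
.429,.032,.0195,-73.7 [0.3, -0.2, -0.1] [0.0001, -0.0007, 0.0013]
```

>>> {"api": "arm_command", "payload": {"deltas": [[0,0,0,0,0,0.001,0.05],[0,0,0,0,0,0.001,0.05],[0,0,0,0,0,0.001,0.05],[0,0,0,0,0,0.001,0.05],[0,0,0,0,0,0.001,0.05]]}}

```text
time: 10.95
tcp_pos: [0.4292, 0.0323, 0.0196]
tool_rot: [-0.565, 0.566, -0.426, 0.424]
ft_force: [-0.9, -0.1, 6.9]
gripper_width: 0.0158
```

>>> {"api": "arm_command", "payload": {"deltas": [[0,0,0,0,-0.04,0,0.05],[0,0,0,0,-0.08,0,0.05],[0,0,0,0,-0.12,0,0.05],[0,0,0,0,-0.16,0,0.05],[0,0,0,0,-0.19,0,0.05]]}}

```text
time: 11.45
tcp_pos: [0.43, 0.032, 0.2118]
tool_rot: [-0.565, 0.565, -0.426, 0.424]
ft_force: [0.4, -0.5, -0.3]
gripper_width: 0.0158
```

```bash
python3 go.py .592,.227,.2,-36.7
```

```text
t 11.45 p [0.43   0.032  0.2118] yaw -73.8 F [ 0.4 -0.5 -0.3] M [0.01 0.1  0.01] w 0.0158 j [-0.75  0.42  0.85  2.1  -0.44  0.81 -0.92]
.592,.227,.2,-36.7 [0.1, -37.1, -0.1] [-0.1422, 0.0118, 0.2099]
```

>>> {"api": "arm_command", "payload": {"deltas": [[0,-7.5,0,-0.025,0,0.04,0.05],[0,-15,0,-0.055,0,0.08,0.05],[0,-22,0,-0.085,0,0.12,0.05],[0,-30,0,-0.115,0,0.16,0.05],[0,-37,0,-0.142,0.01,0.21,0.05]]}}

```text
time: 11.95
tcp_pos: [0.5874, 0.2248, 0.204]
tool_rot: [0.673, -0.671, 0.222, -0.22]
ft_force: [-0.1, -0.2, 0.2]
gripper_width: 0.0158
```

>>> {"api": "arm_command", "payload": {"deltas": [[0,0,0,0,0,0,0.05]]}}

```text
time: 12.05
tcp_pos: [0.5892, 0.231, 0.2019]
tool_rot: [0.674, -0.671, 0.218, -0.217]
ft_force: [-1.3, -0.0, -0.4]
gripper_width: 0.0158
```

```bash
python3 go.py .592,.227,.15,-36.7
```

```text
t 12.05 p [0.5892 0.231  0.2019] yaw -35.9 F [-1.3 -0.  -0.4] M [-0.03  0.17 -0.02] w 0.0158 j [-0.75  0.67  0.58  1.58 -0.42  1.01 -0.67]
.592,.227,.15,-36.7 [-0.2, 0.8, -0.2] [0.0048, 0.0519, -0.0018]
```

>>> {"api": "arm_command", "payload": {"deltas": [[0,0.8,0,0.005,0.03,-0.002,0.05],[0,0.8,0,0.005,0.055,-0.002,0.05],[0,0.8,0,0.005,0.06,-0.002,0.05],[0,0.8,0,0.005,0.06,-0.002,0.05],[0,0.8,0,0.005,0.06,-0.002,0.05]]}}

```text
time: 12.55
tcp_pos: [0.5927, 0.2265, 0.1432]
tool_rot: [0.673, -0.669, 0.223, -0.222]
ft_force: [-0.4, -0.3, -0.2]
gripper_width: 0.0157
```

```bash
python3 go.py .592,.227,.15,-36.7; python3 - <<'E'
from h import *
im,d=manip.get_image("wrist");save("w5",cv2.resize(im[130:330,190:450],(780,600),interpolation=cv2.INTER_CUBIC))
im,d=manip.get_image("top");save("t5",im)
E
python3 go.py .592,.227,.15,-36.7
```

```text
t 12.55 p [0.5927 0.2265 0.1432] yaw -36.7 F [-0.4 -0.3 -0.2] M [-0.04  0.15 -0.01] w 0.0157 j [-0.72  0.73  0.54  1.64 -0.47  0.9  -0.64]
.592,.227,.15,-36.7 [-0.3, 0.0, -0.1] [-0.0009, -0.0068, -0.0]
t 12.65 p [0.5929 0.2269 0.1434] yaw -36.7 F [ 0.3 -0.5 -0.3] M [-0.09  0.12 -0.04] w 0.0154 j [-0.72  0.73  0.54  1.64 -0.47  0.9  -0.64]
.592,.227,.15,-36.7 [-0.3, 0.0, -0.1] [-0.0008, -0.0066, -0.0004]
```

View pics/w5.png

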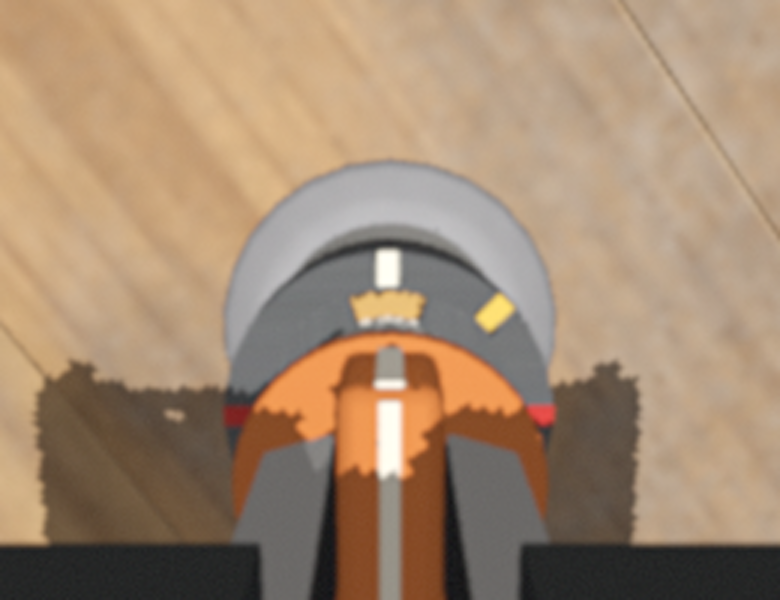

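The bar and white mark line up at x≈389, and the red marks are at y≈414. I'll compute the fore-aft offset from the plate's front edge at y≈333.

```bash
python3 - <<'E'
from h import *
s=manip.observe();r=R.from_quat(s["tool_rot"],scalar_first=True)
f=lambda x,y,z:w("wrist",190+(x+.5)/3-.5,130+(y+.5)/3-.5,z)
t=s["tcp_pos"];zp=t[2]-.004
c=f(389.5,414,.095);e=f(389.5,332.5,zp);p=e+r.apply([0,0,.027])
wm=f(388,252,.095)
print("collar",c.round(4),"white outer",np.hypot(*(wm-c)[:2]).round(4),"plate",p.round(4),"tcp",t.round(4),"move",r.inv().apply(c-p).round(4),"plate vs tcp",r.inv().apply(p-t).round(4))
E
```

```text
collar [0.5923 0.2262 0.095 ] white outer 0.0336 plate [0.6244 0.2691 0.1396] tcp [0.5929 0.2269 0.1434] move [-0.      0.0443 -0.0538] plate vs tcp [0.     0.0041 0.0526]
```

My sign was flipped: the far side is +z, so the true fore-aft offset is about 0.2 mm. Descending onto the collar.

>>> {"api": "arm_command", "payload": {"deltas": [[-0.2,0,0,0,0.012,0,0.05],[-0.2,0,0,0,0.022,0,0.05],[-0.2,0,0,0,0.027,0,0.05],[-0.2,0,0,0,0.03,0,0.05],[-0.2,0,0,0,0.032,0,0.05]]}}

```text
time: 13.15
tcp_pos: [0.5928, 0.2269, 0.1109]
tool_rot: [0.672, -0.67, 0.223, -0.222]
ft_force: [-0.4, -0.5, -0.9]
gripper_width: 0.016
```

```bash
python3 go.py .592,.227,.104,-36.7
```

```text
t 13.15 p [0.5928 0.2269 0.1109] yaw -36.7 F [-0.4 -0.5 -0.9] M [-0.01  0.1   0.04] w 0.016 j [-0.71  0.77  0.52  1.66 -0.49  0.84 -0.62]
.592,.227,.104,-36.7 [-0.1, 0.0, -0.1] [-0.0007, 0.0069, -0.0004]
```

Below the lip with no contact, so it is entering. Continuing.

>>> {"api": "arm_command", "payload": {"deltas": [[0,0,0,0,0.003,0,0.05],[0,0,0,0,0.006,0,0.05],[0,0,0,0,0.0075,0,0.05],[0,0,0,0,0.0075,0,0.05]]}}

```text
time: 13.55
tcp_pos: [0.593, 0.227, 0.1046]
tool_rot: [0.672, -0.67, 0.223, -0.222]
ft_force: [-2.1, 0.5, 6.8]
gripper_width: 0.0162
```

```bash
python3 go.py .592,.227,.104,-36.7
```

```text
t 13.55 p [0.593  0.227  0.1046] yaw -36.7 F [-2.1  0.5  6.8] M [-0.25  0.7  -0.04] w 0.0162 j [-0.71  0.78  0.52  1.66 -0.5   0.83 -0.61]
.592,.227,.104,-36.7 [-0.1, 0.0, -0.1] [-0.0008, 0.0006, -0.0006]
```

Seated at tcp 0.1046 with 7 N down. Twisting in two halves.

>>> {"api": "arm_command", "payload": {"deltas": [[0,0,0,0,0,0,0.05],[0,5,0,0,0,0,0.05],[0,10,0,0,0,0,0.05],[0,15,0,0,0,0,0.05],[0,20,0,0,0,0,0.05]]}}

```text
time: 14.05
tcp_pos: [0.5933, 0.2271, 0.1048]
tool_rot: [0.623, -0.621, 0.337, -0.336]
ft_force: [0.6, 0.1, 0.0]
gripper_width: 0.0155
```

```bash
python3 go.py .593,.227,.1043,-81.9
```

```text
t 14.05 p [0.5933 0.2271 0.1048] yaw -56.9 F [0.6 0.1 0. ] M [-0.16  0.14  0.06] w 0.0155 j [-0.76  0.81  0.61  1.67 -0.58  0.86 -0.89]
.593,.227,.1043,-81.9 [-0.1, 25.0, -0.2] [-0.0001, 0.0005, -0.0003]
```

>>> {"api": "arm_command", "payload": {"deltas": [[0,5,0,0,0.0005,0,0.05],[0,10,0,0,0.0005,0,0.05],[0,15,0,0,0.0005,0,0.05],[0,20,0,0,0.0005,0,0.05],[0,25,0,0,0.0005,0,0.05]]}}

```text
time: 14.55
tcp_pos: [0.5937, 0.2264, 0.1047]
tool_rot: [0.534, -0.532, 0.465, -0.464]
ft_force: [-0.9, -1.7, 2.2]
gripper_width: 0.0158
```

>>> {"api": "arm_command", "payload": {"deltas": [[0,0,0,0,0,0,0.05],[0,0,0,0,0,0,0.05]]}}

```text
time: 14.75
tcp_pos: [0.5937, 0.2265, 0.1047]
tool_rot: [0.535, -0.533, 0.464, -0.463]
ft_force: [-0.3, -0.2, 1.7]
gripper_width: 0.0156
```

```bash
python3 go.py .593,.227,.1043,-81.9; python3 - <<'E'
from h import *
im,d=manip.get_image("wrist");a=cv2.resize(im[160:340,230:410],(400,400),interpolation=cv2.INTER_CUBIC)
im,d=manip.get_image("top");b=cv2.resize(im[203:303,150:250],(400,400),interpolation=cv2.INTER_CUBIC)
save("fin",np.hstack([a,b]))
E
```

```text
t 14.75 p [0.5937 0.2265 0.1047] yaw -81.9 F [-0.3 -0.2  1.7] M [-0.1   0.31  0.03] w 0.0156 j [-0.81  0.84  0.73  1.67 -0.69  0.9  -1.24]
.593,.227,.1043,-81.9 [-0.1, -0.0, -0.2] [-0.0006, 0.0004, -0.0006]
```

View pics/fin.png

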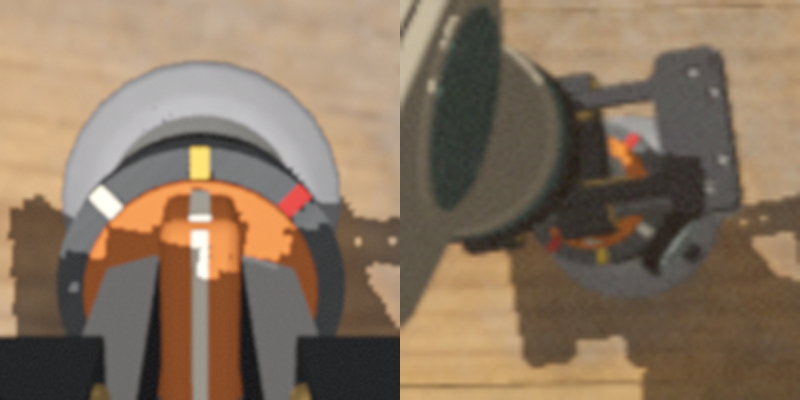

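The bar line at x≈200 points straight at the yellow mark at (200,162), with white to its left and red to its right. The plate sits flat on the collar. Handing in.

```bash
python3 -c "
from plant import manip
print(manip.hand_in())"; python3 go.py
```

```text
the job is handed in; nothing more can be done
None
the job is handed in; nothing more can be done
```

The lantern is loaded: the cell is home, and the cap is seated and turned to the yellow half-way mark, with the gripper still holding the bar. I handed the job in at about 14.8 s; no verdict is reported.

- **Cell:** I used the cell nearest the robot and released it with its lower end in the bore. It slid home, and the depth image put its top at about 79–82 mm, where fully home is 80–83 mm.
- **Cap:** I lowered it with the bar in line with the white marks. It stopped at the seated height with 7 N of contact, which puts the grip point at about 113 mm. I then turned it 45° clockwise.
- **Last checks:** The wrist picture showed the bar pointing straight at the yellow mark, short of the red one. The tool was at yaw -81.9°, with the fingers gripping at 15.6 mm.
- **Not confirmed or disagreeing:**
  - The ring angle cannot be read directly. The wrist moment about the vertical was 0.03 N m, less than the 0.09 N m the spring should give, but that reading is noisy.
  - The collar centre differed by 2–4 mm between camera views. I aligned from the close-up wrist picture instead.
  - I took no final check picture of the chisel, walnut offcut or tape; no move was planned to touch them.

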